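Carry a size from the gauge to the bowl with sprung calipers

ROBOT

A 7-joint arm with a two-finger parallel gripper is mounted at the origin on a cart in front of the work surface, level with it; the furniture and walls round the work are solid. World frame = base frame: x ahead of the robot, y to its left, z up, the work surface at z = 0. Lengths are in mm, angles in rad, forces in N, time in s.
With the tool pointing down it reaches from about 350 to 900 mm from the base axis. Payload 7.2 kg.
Tool frame: the origin (TCP) lies on the centre line of the jaws, within the pads' length; the fingertips stand 19 mm ahead of it and the grasp point (between the pads) is the TCP; z points along the fingers, y is the line along which they close (so a half turn about z gives the same grasp; the last joint's range is limited). The gripper opens to 88 mm and grips with 3 to 60 N. Pads are 20 mm wide; open, the fingers measure 115 mm over their backs; the gripper's body (75 mm by 178 mm) begins 61 mm behind the grasp point.
Start: joints at [1.16, 0.411, -0.013, 1.596, 0.006, 1.134, -0.082], TCP at [210.067, -588.643, 215.753] pointing down, gripper open.
Joint ranges: [-2.95, 2.95], [-0.29, 1.99], [-1.47, 1.44], [0.14, 2.54], [-1.03, 4.17], [0.13, 1.85], [-2.86, 2.86]. Speed limits (rad/s): [2.39, 2.39, 3.01, 3.01, 3.14, 3.14, 3.14].

INTERFACE

Orientations are given as a rotation vector (axis times angle).
In Python, from rig import robot gives the robot as it stands. Calls block until the motion is done:
- robot.reach(position, orientation): joint-space move of the TCP to a pose.
- robot.movel(position, frame=None, max_speed=150): straight line of the TCP; frame=None keeps the orientation; max_speed is the mean speed in mm/s.
- robot.move_joints(angles): joint-space move.
- robot.grip(opening, f_grip=None): opening from 0.0 (shut) to 1.0 (fully open); f_grip is the grip in N (None keeps the last); returns when the fingers have stopped.
- robot.sleep(seconds).
- robot.inverse_kinematics(position, orientation): joint angles nearest the present ones, or None.
- robot.get_image(name): name is "scene" or "top" or "wrist"; returns the picture (480x640x3 uint8, red, green, blue); there is no depth.
- robot.get_calibration(name): a dict with "fx", "fy", "cx", "cy" (pixels), "eye" and "rotation" of the camera in the world. Camera axes: x right, y down, z forward; pixel columns grow to the right and rows downward; lengths in mm; the calibration is good to about 2 mm. The wrist camera is an equidistant fisheye: a pixel r from the principal point sees the ray r / f radians off the axis. A picture is of the moment at which its call begins: read the wrist's pose just before it. get_calibration takes no time and is no camera call; for the wrist camera it gives the pose at the moment of the call.
A pose or a line that the arm cannot do raises robot.MotionError and nothing moves.
- robot.sign_off(): hands the job in; it is judged then, once.
Trained networks look in the newest picture that a camera, given by its name, has taken for a name from the list of things; names that differ only in an ending like _2 or _b are one class to them, and where a whole thing is asked for, a point or a joint stands for the part that bears it (a point fixed in the world has none). Each returns a list of dicts, best first, with "conf" (0 to 1); they miss things now and then, are a little off and sometimes report something else, mostly with a low value. They report only what shows in the picture. A call takes as long as a camera call. They do not tell look-alikes from the thing itself.
- robot.recognise(query, camera): "location" ([x, y, z] in mm, in the coordinates of the camera as it stood for that picture, good to about 4 mm: the middle of the surface that is visible of it).
Readings, each from a call of its own:
- robot.read_t(): time.
- robot.read_joint_positions(): joint angles.
- robot.read_joint_velocities(): joint speeds.
- robot.read_tau(): joint torques, N m.
- robot.read_ee_pos(): TCP position.
- robot.read_tool_rot(): TCP orientation.
- robot.read_force(): force on the tool from outside, world axes, zero at the start.
- robot.read_ft_torque(): the same for the moment, N m.
- robot.read_finger_gap(): opening from 0.0 (shut) to 1.0 (fully open).
- robot.read_gripper_force(): force on a finger pad.
Only numpy, scipy, OpenCV 4.12 (cv2) and the standard library are available. Lean on these libraries where they do the work, as an engineer would, in place of code of your own. Each camera call takes 0.05 s, during which the arm holds its last target. There are 200 camera calls.

TASK

The sliding gauge is set to the finished width of this set of bowls. Pick up the sprung calipers by their wooden grips, squeeze them until the two tips stand just above the two scribed brass lines of the gauge, and pause there for a second; then carry them, kept squeezed to that gap, to the unfired bowl on the banding wheel and hold them level round it, one tip on either side of its middle and a little below the rim, without touching the soft clay. Finish while still holding the calipers steady there at the gauge's gap; leave the gauge's setting, the bowl and everything else as they are.

Things in the scene. Friction and masses are not known exactly. Their poses are not given: they have to be found in the camera images.
- calipers: Sprung bow calipers like large tweezers, 0.08 kg: a bent 7 mm steel bar with a bow at the heel, two legs that flare out ahead of a wooden grip on each (114 mm overall, 138 free), tips turned inward. Lie flat, 18 mm high; bar and tips 9 mm above the underside. Origin: underside, pivot in the heel (the bow reaches 30 mm behind it); x ahead along the middle line to the tips, y to the left leg, z up.
- grip (a point): Midway between the wooden grips, 105 mm ahead of the calipers' origin, 9 mm above the underside; axes as the calipers. Grips: 26 mm long (x), 18 mm high, 63 mm over their outer faces when free, 46 mm and parallel at 84 mm tip gap; 1 mm narrower brings the tips 1.6 mm closer. The spring pushes back with 5 N at first, 11 N at 84 mm gap. The calipers balance within 10 mm of here.
- tip_left (a point): The very point of the calipers' left tip (its inner end, facing the other tip), 9 mm above their underside. The tip gap is the distance from tip_left to tip_right, 110 mm when free.
- tip_right (a point): The very point of the calipers' right tip, likewise.
- tip_mid (a point): Midway between the tips when they are about 84 mm apart: on the calipers' middle line, 163 mm ahead of their origin, 58 mm ahead of the grips' middle, 9 mm above the underside.
- calipers_left (a joint): Closing angle of the left leg (the right leg swings equally), rad: 0 free (tips 110 mm apart), 0.079 at 84 mm tip gap; the tip gap shrinks 3.3 mm for each 0.01 rad. It grows as the grips are squeezed, to 0.2 at most.
- gauge: Sliding size gauge, fixed to the table: light wooden beam 190 mm long (y), 30 mm wide, its top 30 mm above the table, on two feet 62 mm wide (x); two brass saddles 35x16 mm, 3 mm thick, sit over it, each with a dark line scribed across (along x) at its middle. Origin: on the table under the beam, y along the beam to its left end (it spans y = -83 to +107 mm), x away from the robot, z up.
- line_fixed (a point): Middle of the scribed line on the fixed saddle (the right one), on its upper face, 33 mm above the table, at y = -42 mm in the gauge's frame.
- line_slide (a point): Middle of the scribed line on the sliding saddle (the left one, with a round brass clamp screw at its far side), on its upper face, 33 mm above the table. The distance between the two lines is the size to be set, between 78 and 90 mm.
- gauge_slide (a joint): Setting of the sliding saddle, m: the two lines are 0.060 + this value apart. Clamped; it is not to be moved.
- banding_wheel: Potter's turntable of cast iron with a flat round head, 209 mm across, 98 mm high; it does not turn or move here. Origin: on the table under its middle.
- pinch_bowl: Unfired clay bowl standing on the turntable, 68 mm across at the rim, 36 mm high, open at the top, narrowing below (58 mm across at 15 mm height, 42 mm at the foot), 0.12 kg, not fixed. Origin: centre of its underside; z up.
- stone_white_carved: White oval pebble with carved lines, 63x89x27 mm; stands by, to be left alone. Origin: centre of its underside.
- rib_wood: Flat wooden throwing rib, 48x102x8 mm; stands by, to be left alone. Origin: centre of its underside.
- stone_grey_oval: Dark oval pebble, 59x94x20 mm; stands by, to be left alone. Origin: centre of its underside.
- stone_pale: Pale grey pebble, 44x50x25 mm; stands by, to be left alone. Origin: centre of its underside.
- paint_brush_1: Paint brush lying flat, 10x190x10 mm; stands by, to be left alone. Origin: centre of its underside.
- glass_jar_3: Closed glass jar of glaze, 71 mm across, 112 mm high; stands by, to be left alone. Origin: centre of its underside.
- glaze_pot_03: Closed plastic glaze pot, 60 mm across, 69 mm high; stands by, to be left alone. Origin: centre of its underside.
- test_tile_3: Pale test tile lying flat, 60x36x8 mm; stands by, to be left alone. Origin: centre of its underside.
Things that resemble listed ones, but are neither listed nor needed, are in the scene too. Leave any green, pink or turquoise look-alike of the pinch_bowl alone.

How it is judged:
By the outcome, as a careful person would: the job done as asked, in the order asked, and still so for the second after the job is handed in, while the arm keeps its last pose, push and grip.
It also fails if it takes over 64 s, if anything falls off the work surface, if the arm or the gripper's body presses on something with over 40 N, if the wrist force passes 120 N, or if a joint passes its speed limit or range.

## Working session

There is one attempt and no reset: what is moved stays moved. The work goes in short steps, each a Python script; the robot and the scene stay as the last script left them, time stands still between calls to the robot, and variables do not carry over. Pictures are saved under pics/ and viewed, at most 10 in all, crops included, and the job is handed in when it is done.

```bash
ls; mkdir -p pics
cat > h.py <<'E'
import numpy as np, cv2
from rig import robot
from scipy.spatial.transform import Rotation as R
def shot(cam,name):
    c=robot.get_calibration(cam); im=robot.get_image(cam)
    cv2.imwrite(f'pics/{name}.png',cv2.cvtColor(im,cv2.COLOR_RGB2BGR)); return im,c
def ray(c,u,v,fish=False):
    x=(u-c['cx'])/c['fx']; y=(v-c['cy'])/c['fy']
    if fish:
        r=np.hypot(x,y); d=np.array([x/r*np.sin(r),y/r*np.sin(r),np.cos(r)]) if r>1e-9 else np.array([0,0,1.])
    else: d=np.array([x,y,1.])
    return np.array(c['rotation'])@d
def onplane(c,u,v,z,fish=False):
    d=ray(c,u,v,fish); e=np.array(c['eye']); return e+d*(z-e[2])/d[2]
def down(yaw): # tool z down, tool y axis at angle yaw from world y
    return (R.from_euler('z',yaw)*R.from_rotvec([np.pi,0,0])).as_rotvec()
def rec(q,cam,c): return [(round(d['conf'],2),np.round(np.array(c['rotation'])@np.array(d['location'])+c['eye'],0)) for d in robot.recognise(q,cam)]
E
python3 - <<'E'
from h import *
for cam in('top','scene'):
    im,c=shot(cam,cam+'0'); print(cam,c)
    for q in['calipers','grip','tip_left','tip_right','gauge','line_fixed','line_slide','pinch_bowl','banding_wheel','glass_jar_3','glaze_pot_03']: print(q,rec(q,cam,c))
print(robot.read_t(),robot.read_tool_rot())
E
```

```text
pics
top {'fx': 535.7295815868677, 'fy': 535.7295815868677, 'cx': 320.6085374170914, 'cy': 242.53794495252902, 'eye': array([ 488.06082674,  -63.62065923, 1260.41501404]), 'rotation': array([-2.17467064,  2.16174458, -0.07190367])}
calipers [(0.68, array([  41., -511.,  813.]))]
grip [(0.91, array([  36., -516.,  808.])), (0.69, array([ 963.,  411., 1736.])), (0.52, array([-186., -737.,  587.]))]
tip_left [(0.66, array([   5., -547.,  777.]))]
tip_right [(0.74, array([1336.,  785., 2109.])), (0.58, array([ -79., -631.,  693.]))]
gauge [(0.79, array([ 896.,  344., 1668.])), (0.64, array([ 965.,  413., 1738.])), (0.55, array([  41., -511.,  813.]))]
line_fixed [(0.9, array([ 892.,  340., 1664.]))]
line_slide [(0.51, array([ 966.,  414., 1738.])), (0.4, array([  43., -508.,  816.]))]
pinch_bowl [(0.98, array([ 271., -281., 1043.])), (0.92, array([ 405., -146., 1178.])), (0.6, array([-364., -915.,  409.]))]
banding_wheel []
glass_jar_3 [(0.56, array([ 232., -319., 1005.]))]
glaze_pot_03 [(0.85, array([-182., -734.,  590.]))]
scene {'fx': 475.2079319921145, 'fy': 475.2079319921145, 'cx': 
[... 382 characters left out ...]
-2486., -1514., -1320.]))]
gauge [(0.76, array([-1413.,  -441.,  -247.])), (0.71, array([-1368.,  -396.,  -202.]))]
line_fixed [(0.93, array([-1407.,  -435.,  -241.])), (0.72, array([-2096., -1125.,  -931.])), (0.48, array([-2369., -1397., -1203.]))]
line_slide [(0.43, array([-1364.,  -393.,  -198.]))]
pinch_bowl [(0.88, array([-2098., -1126.,  -932.])), (0.83, array([-1479.,  -508.,  -314.])), (0.82, array([-2206., -1234., -1040.])), (0.77, array([-2653., -1681., -1487.]))]
banding_wheel []
glass_jar_3 [(0.85, array([-2023., -1051.,  -857.])), (0.42, array([-1409.,  -437.,  -243.]))]
glaze_pot_03 [(0.49, array([-2443., -1471., -1277.]))]
1.2 [-3.09556033e+00 -5.35757550e-01 -6.06739310e-05]
```

The rotation is given as a rotation vector, so I'll fix the helper and look at the pictures.

```bash
sed -i "s/np.array(c\['rotation'\])@/R.from_rotvec(c['rotation']).as_matrix()@/" h.py
python3 - <<'E'
from h import *
c=robot.get_calibration('top')
for q in['calipers','grip','line_fixed','line_slide','pinch_bowl','glass_jar_3']: print(q,rec(q,'top',c))
c=robot.get_calibration('scene')
for q in['calipers','grip','line_fixed','line_slide','pinch_bowl']: print(q,rec(q,'scene',c))
E
```

```text
calipers [(0.68, array([ 452., -348.,   17.]))]
grip [(0.91, array([ 449., -353.,   13.])), (0.69, array([570., 197.,  34.])), (0.52, array([ 654., -248.,   65.]))]
line_fixed [(0.9, array([569., 164.,  28.]))]
line_slide [(0.51, array([567., 196.,  32.])), (0.4, array([ 450., -349.,   14.]))]
pinch_bowl [(0.98, array([ 419., -275.,   16.])), (0.92, array([ 503., -125.,  111.])), (0.6, array([ 597., -389.,   14.]))]
glass_jar_3 [(0.56, array([651., -57., 109.]))]
calipers [(0.87, array([ 451., -348.,   11.]))]
grip [(0.68, array([ 446., -345.,   13.]))]
line_fixed [(0.93, array([561., 169.,  29.])), (0.72, array([ 511., -126.,  121.])), (0.48, array([ 449., -346.,   10.]))]
line_slide [(0.43, array([563., 195.,  37.]))]
pinch_bowl [(0.88, array([ 510., -128.,  121.])), (0.83, array([802., 259.,  26.])), (0.82, array([ 423., -277.,   22.])), (0.77, array([ 597., -391.,   28.]))]
```

View pics/top0.png

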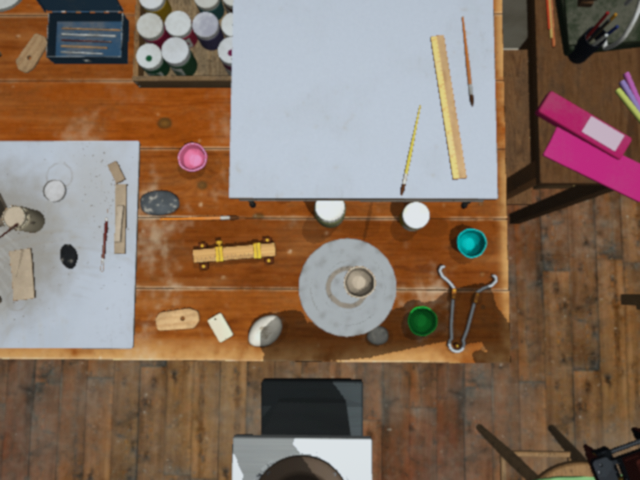

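View pics/scene0.png

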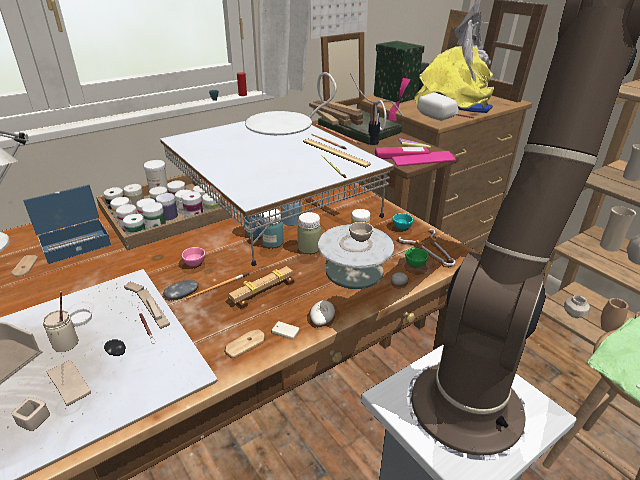

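The top view shows the calipers at right, with the heel at px (456,347) and the tips at (441,267) and (495,280). The gauge runs along px (193–275, 250), and the clay bowl on the wheel is at (359,282). A raised wire shelf starts above row ~200. Next I check the wrist camera offset and plan a viewing tour.

Run:
```python
from h import *
w=robot.get_calibration('wrist'); Rt=R.from_rotvec(robot.read_tool_rot()); 
print(w, Rt.inv().apply(w['eye']-robot.read_ee_pos()), (Rt.inv()*R.from_rotvec(w['rotation'])).as_matrix().round(2))
c=robot.get_calibration('top')
for n,u,v,z in[('heel',456,347,9),('tl',441,267,9),('tr',495,280,9),('shelfL',230,197,250),('bowl',359,282,125),('wheel',348,287,98),('glA',193,255,30),('glB',275,250,30)]: print(n,onplane(c,u,v,z).round())
for yaw in(0,np.pi,-.2,-.2+np.pi):
  for p in([445,-125,135],[510,140,50],[445,-340,21],[445,-340,250]): print(round(yaw,2),p,np.round(robot.inverse_kinematics(p,down(yaw)),2) if robot.inverse_kinematics(p,down(yaw)) is not None else None)
```

```text
{'fx': 371.64829954431775, 'fy': 371.64829954431775, 'cx': 324.16745485242274, 'cy': 241.897736121709, 'eye': array([ 288.71684815, -560.07274571,  385.6857401 ]), 'rotation': array([ 2.35359015, -1.66009056, -0.25785434])} [  83.72846355   -0.48515408 -169.93154881] [[-0.   -0.95 -0.3 ]
 [ 1.   -0.   -0.  ]
 [ 0.   -0.3   0.95]]
heel [ 357. -351.    9.]
tl [ 540. -319.    9.]
tr [ 511. -443.    9.]
shelfL [661. 130. 250.]
bowl [ 502. -123.  125.]
wheel [ 492. -100.   98.]
glA [563. 256.  30.]
glB [576.  66.  30.]
0 [445, -125, 135] [ 0.46  0.25 -0.34  2.05  0.11  0.85 -1.51]
0 [510, 140, 50] [ 0.07  0.52 -0.56  1.96  0.39  0.77 -2.28]
0 [445, -340, 21] [ 0.61  0.54 -0.06  1.92  0.05  0.68 -1.05]
0 [445, -340, 250] [ 0.63  0.28 -0.09  1.71  0.03  1.16 -1.03]
3.14 [445, -125, 135] [ 0.81  0.32 -0.76  2.03  0.29  0.89  1.47]
3.14 [510, 140, 50] [ 0.28  0.62 -0.85  1.94  0.61  0.86  0.67]
3.14 [445, -340, 21] [ 1.01  0.62 -0.6   1.89  0.49  0.77  1.71]
3.14 [445, -340, 250] [ 1.08  0.35 -0.66  1.68  0.22  1.19  1.94]
-0.2 [445, -125, 135] [ 0.41  0.25 -0.28  2.05  0.09  0.85 -1.69]
-0.2 [510, 140, 50] [ 0.04  0.51 -0.52  1.96  0.36  0.76 -2.45]
-0.2 [445, -340, 21] [ 0.58  0.54 -0.02  1.92  0.02  0.67 -1.22]
-0.2 [445, -340, 250] [ 0.62  0.27 -0.06  1.71  0.02  1.16 -1.22]
2.94 [445, -125, 135] [ 0.78  0.32 -0.72  2.03  0.27  0.89  1.28]
2.94 [510, 140, 50] [ 0.27  0.61 -0.84  1.94  0.6   0.86  0.48]
2.94 [445, -340, 21] [ 0.98  0.61 -0.55  1.9   0.45  0.76  1.54]
2.94 [445, -340, 250] [ 1.05  0.34 -0.62  1.68  0.21  1.19  1.75]
```

```bash
cat >> h.py <<'E'
import pickle
def wshot(name):
    c=robot.get_calibration('wrist'); im=robot.get_image('wrist')
    cv2.imwrite(f'pics/{name}.png',cv2.cvtColor(im,cv2.COLOR_RGB2BGR)); pickle.dump(c,open(f'pics/{name}.pkl','wb')); return im,c
E
python3 - <<'E'
from h import *
for n,p,y,qs in[('wb',[450,-125,260],0,['pinch_bowl']),('wg',[490,140,190],0,['line_fixed','line_slide','gauge']),('wc',[430,-360,200],-.18,['calipers','grip','tip_left','tip_right'])]:
    robot.reach(p,down(y)); im,c=wshot(n)
    for q in qs: print(q,rec(q,'wrist',c))
    print(robot.read_t(),np.round(robot.read_ee_pos()))
ims=[cv2.imread(f'pics/{n}.png') for n in('wb','wg')]
cv2.imwrite('pics/wbg.png',cv2.resize(np.vstack([ims[0][0:300,60:580],ims[1][0:300,60:580]]),None,fx=.99,fy=.99))
E
```

```text
pinch_bowl [(0.85, array([ 415., -278.,   18.])), (0.83, array([ 599., -392.,   24.])), (0.62, array([ 506., -123.,  114.])), (0.44, array([689., 324.,  16.]))]
3.75 [ 450. -126.  260.]
line_fixed [(0.96, array([577., 161.,  31.])), (0.53, array([654., 226.,  11.]))]
line_slide [(0.88, array([569., 199.,  33.]))]
gauge [(0.95, array([575., 161.,  28.]))]
5.025 [490. 139. 190.]
calipers [(0.56, array([ 457., -352.,   12.]))]
grip [(0.86, array([ 460., -353.,   12.])), (0.45, array([386.,  85.,  24.]))]
tip_left [(0.97, array([ 479., -341.,   17.]))]
tip_right [(0.63, array([ 467., -401.,    9.]))]
7.1 [ 431. -359.  200.]
```

View pics/wc.png

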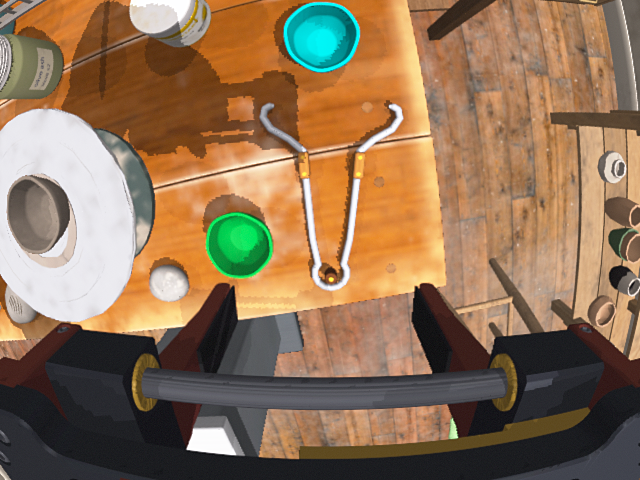

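View pics/wbg.png

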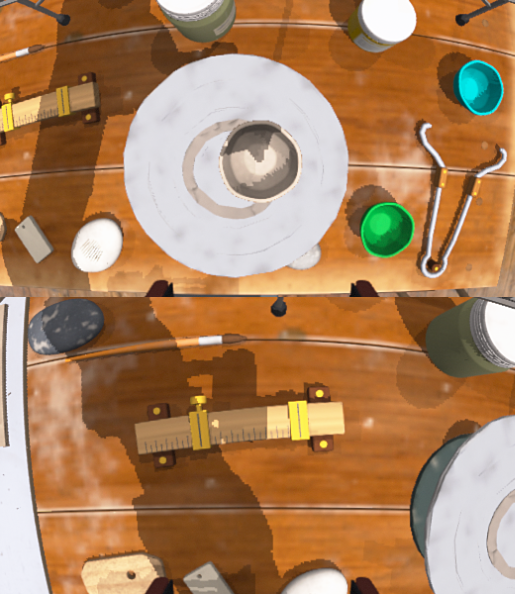

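Calipers in wc: tips at about (268,104) and (396,107), grips at (304,165) and (360,165), heel at (330,275). The gauge and the bowl are clear in the other two views. Zooming in for pixel accuracy.

Run:
```python
import cv2,numpy as np
a=cv2.imread('pics/wc.png')[90:295,250:415]; b=cv2.imread('pics/wg.png')[80:180,190:415]; d=cv2.imread('pics/wb.png')[105:215,270:375]
A=cv2.resize(a,None,fx=2.8,fy=2.8,interpolation=cv2.INTER_CUBIC)  # 462x574
B=cv2.resize(b,(338,150),interpolation=cv2.INTER_CUBIC); 
L=cv2.resize(cv2.imread('pics/wg.png')[95:165,235:290],(165,210),interpolation=cv2.INTER_CUBIC)
Rr=cv2.resize(cv2.imread('pics/wg.png')[85:155,335:390],(165,210),interpolation=cv2.INTER_CUBIC)
D=cv2.resize(d,(210,220))
o=np.zeros((600,800,3),np.uint8); o[:574,:462]=A; o[0:150,462:800]=B; o[155:365,465:630]=L;o[155:365,635:800]=Rr;o[370:590,465:675]=D
cv2.imwrite('pics/z1.png',o)
```

```text
(no output)
```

View pics/z1.png

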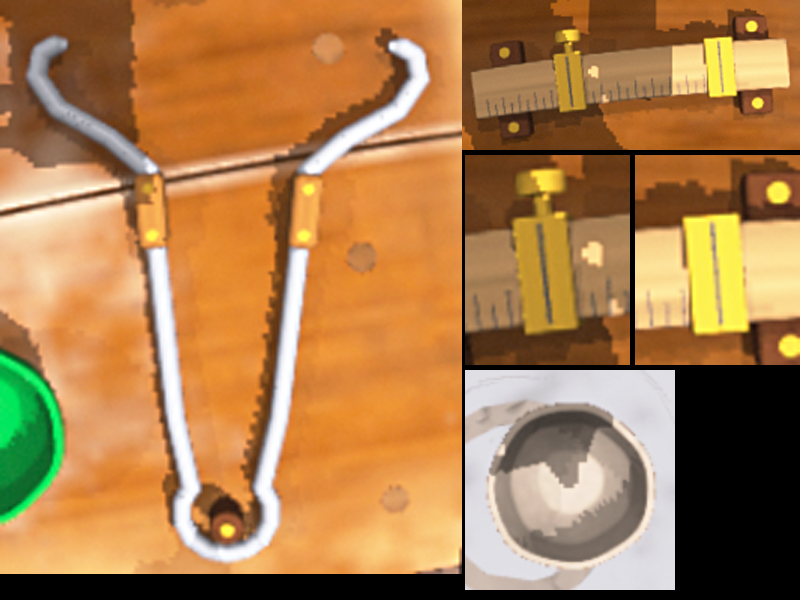

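```bash
cat > m.py <<'E'
from h import *
L=lambda n:pickle.load(open(f'pics/{n}.pkl','rb'))
wc,wg,wb=L('wc'),L('wg'),L('wb')
P=lambda c,u,v,z:onplane(c,u,v,z,True)[:2]
tl,tr=P(wc,273.6,105.7,9),P(wc,389.3,105.7,9); gl,gr=P(wc,303.9,165.4,18),P(wc,359.3,165.7,18); he=P(wc,330.7,273.9,11)
print('tips',tl.round(1),tr.round(1),np.hypot(*(tl-tr)),'grips',gl.round(1),gr.round(1),np.hypot(*(gl-gr)),'heel',he.round(1))
gm=(gl+gr)/2; tm=(tl+tr)/2
for a,b in((he,gm),(he,tm),(gm,tm)): d=b-a; print('len',np.hypot(*d),'yaw',np.arctan2(d[1],d[0]))
d=tl-tr; print('perp yaw',np.arctan2(-d[0],d[1])); d=gl-gr; print('perp yaw g',np.arctan2(-d[0],d[1]))
im=cv2.imread('pics/wg.png').astype(int)
def line(x0,x1,y0,y1):
    x=[];y=[]
    for v in range(y0,y1):
        row=im[v,x0:x1].sum(1); w=np.clip(np.median(row)-25-row,0,None)
        if w.sum()>0: x.append((w*np.arange(x0,x1)).sum()/w.sum()); y.append(v)
    k=np.polyfit(y,x,1); return k
out=[]
for (x0,x1,y0,y1,vm) in((256,268,120,149,134),(356,368,110,139,124)):
    k=line(x0,x1,y0,y1); u=np.polyval(k,vm); p=P(wg,u,vm,33); e=[P(wg,np.polyval(k,v),v,33) for v in(y0,y1)]; d=e[0]-e[1]
    print('line',u,p.round(1),'dir',np.arctan2(d[1],d[0])); out.append(p)
d=out[0]-out[1]; print('gap',np.hypot(*d),'gauge yaw',np.arctan2(-d[0],d[1]),'mid',(out[0]+out[1])/2)
print('bowl',P(wb,322.5,161.5,134),[P(wb,u,161.5,134).round(1) for u in(281.5,364.5)],[P(wb,322.5,v,134).round(1) for v in(121.5,205)])
E
python3 m.py
```

```text
tips [ 543.7 -328.7] [ 524.5 -438.1] 110.97918290395924 grips [ 481.5 -347.2] [ 472.  -398.9] 52.48835171931173 heel [ 365.4 -352.7]
len 113.15370957618131 yaw -0.18063016249684802
len 171.45326095114422 yaw -0.1798993175462602
len 58.29964024789087 yaw -0.1784808210117429
perp yaw -0.17368004990906638
perp yaw g -0.18100258813226322
line 261.0547655027018 [569.5 194.3] dir 0.09235075502122833
line 361.6314365253886 [577.5 106.5] dir 0.09676833601500343
gap 88.1739923227924 gauge yaw 0.09113450519995638 mid [573.50211854 150.38835546]
bowl [ 506.45992754 -123.87177459] [array([506.8, -91.2]), array([ 506.6, -157.3])] [array([ 538.4, -124. ]), array([ 471. , -123.8])]
```

Run:
```python
from h import *
o=down(-.18)
robot.reach([476.7,-373,90],o); robot.movel([476.7,-373,20.5],max_speed=100)
print(robot.read_t(),robot.read_ee_pos(),robot.read_force())
for g in(.62,.58,.552):
    robot.grip(g,40); print(g,robot.read_finger_gap(),robot.read_gripper_force(),robot.read_force(),robot.read_t())
robot.movel([476.7,-373,60],max_speed=80)
robot.sleep(.3); print(robot.read_ee_pos(),robot.read_finger_gap(),robot.read_gripper_force(),robot.read_t()); wshot('wl')
cv2.imwrite('pics/wl2.png',cv2.imread('pics/wl.png')[0:400,120:540])
```

```text
8.4917 [ 477.09169841 -373.28904965   21.09619062] [-0.30390149 -0.27573215  0.75889955]
0.62 0.6242305927536612 0.0 [ 0.16010953 -0.01719221 -0.51381031] 9.1917
0.58 0.5792216079909385 0.0 [ 0.12985044 -0.22481309 -0.60842549] 9.4917
0.552 0.5530354206259989 0.0 [ 0.04179798 -0.18453702  0.1348756 ] 9.7667
[ 476.47048059 -372.81796457   59.53601589] 0.5505830810764677 0.0 10.7083
```

View pics/wl2.png

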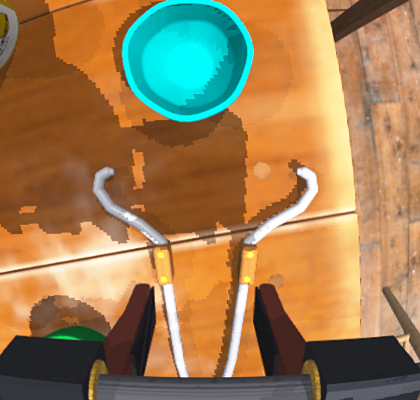

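Run:
```python
from h import *
c=pickle.load(open('pics/wl.pkl','rb'))
P=lambda u,v,z:onplane(c,u,v,z,True).round(1)
for n,u,v,z in[('gl',162+120,265,18),('gr',247+120,265,18),('tl',112+120,172,9),('tr',299+120,172,9)]: print(n,P(u,v,z))
print(c)
Rc=R.from_rotvec(c['rotation']).as_matrix()
def proj(p):
    q=Rc.T@(np.array(p)-c['eye']); r=np.hypot(q[0],q[1]); t=np.arctan2(r,q[2]); return (c['cx']+c['fx']*t*q[0]/r, c['cy']+c['fy']*t*q[1]/r)
e=np.array(robot.read_ee_pos()); Rt=R.from_rotvec(robot.read_tool_rot()).as_matrix()
for s in(-24,24):
  for zz in(0,19): print(s,zz,np.round(np.array(proj(e+Rt@[0,s,zz]))-[120,0]), np.round(np.array(proj(e+Rt@[10,s,zz]))-[120,0]))
print(robot.read_tool_rot(),down(-.18))
```

```text
gl [ 482.6 -346.9   18. ]
gr [ 473.3 -398.1   18. ]
tl [ 543.6 -327.5    9. ]
tr [ 523.2 -439.     9. ]
{'fx': 371.64829954431775, 'fy': 371.64829954431775, 'cx': 324.16745485242274, 'cy': 241.897736121709, 'eye': array([ 558.7522333 , -387.33034813,  229.4090258 ]), 'rotation': array([ 1.87334901, -2.2461728 , -0.34992912])}
-24 0 [159. 297.] [158. 279.]
-24 19 [162. 282.] [162. 265.]
24 0 [253. 297.] [254. 279.]
24 19 [249. 282.] [249. 265.]
[-3.12848101e+00  2.82298889e-01  9.06752029e-04] [ 3.12887779e+00 -2.82361790e-01 -1.72896731e-17]
```

The calipers have not moved and are still free, so the pads either slipped off or never squeezed them. I'll go back down and look while squeezing.

Run:
```python
from h import *
robot.grip(.85,40)
robot.movel([477.7,-372.7,20.5],max_speed=80); print(robot.read_t(),robot.read_ee_pos(),robot.read_force())
wshot('s0'); robot.grip(.55,40); robot.sleep(.2); print(robot.read_finger_gap(),robot.read_gripper_force(),robot.read_ee_pos(),robot.read_tau()); wshot('s1'); print(robot.read_t())
cv2.imwrite('pics/s01.png',np.hstack([cv2.imread(f'pics/{n}.png')[120:420,130:520] for n in('s0','s1')]))
```

```text
12.0083 [ 477.71449932 -372.52938591   20.16464988] [-0.52191258  0.83778267 -0.6721417 ]
0.5520152500954371 0.0 [ 477.65741117 -372.67001862   20.45799713] [ 2.03428572e-03 -6.40170908e+01 -4.53609154e+00 -2.15480804e+01
 -9.14918608e-03 -6.74787140e-02  4.22339633e-05]
12.9167
```

View pics/s01.png

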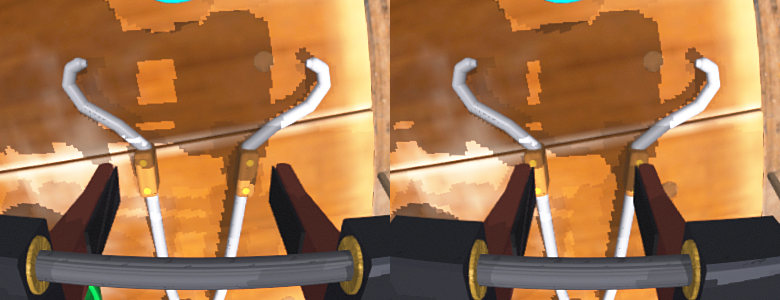

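Run:
```python
from h import *
for n,off in(('s0',0),('s1',390)):
    c=pickle.load(open(f'pics/{n}.pkl','rb')); Rt=R.from_rotvec(robot.read_tool_rot()); e=robot.read_ee_pos()
    f=lambda u,v,z:Rt.inv().apply(onplane(c,u-off+130,v+120,z,True)-e).round(1)
    if off==0: pts=[('padL',117,165),('padR',272,165),('gLouter',131,172),('gRouter',258,172)]
    else: pts=[('padL',533,165),('padR',635,165),('gL',540,172),('gR',640,172)]
    for p in pts: print(n,p[0],f(p[1],p[2],2),f(p[1],p[2],18))
    z=cv2.resize(cv2.imread(f'pics/{n}.png')[245:345,255:405],(400,267) if off==0 else (400,267),interpolation=cv2.INTER_CUBIC)
    Z=z if off==0 else np.hstack([Z,z])
cv2.imwrite('pics/z2.png',Z)
print(robot.read_finger_gap())
```

```text
s0 padL [ -1.8 -44.3  18.5] [  5.5 -40.6   2.5]
s0 padR [-1.8 42.9 18.5] [ 5.5 39.2  2.5]
s0 gLouter [ -6.  -36.5  18.5] [  1.6 -33.5   2.5]
s0 gRouter [-6.  35.1 18.5] [ 1.6 32.1  2.5]
s1 padL [ -1.7 -29.3  18.5] [  5.6 -26.9   2.5]
s1 padR [-1.7 27.7 18.5] [ 5.5 25.3  2.5]
s1 gL [ -6.  -25.5  18.5] [  1.6 -23.4   2.5]
s1 gR [-6.1 30.7 18.5] [ 1.5 28.1  2.5]
0.5489784782470177
```

View pics/z2.png

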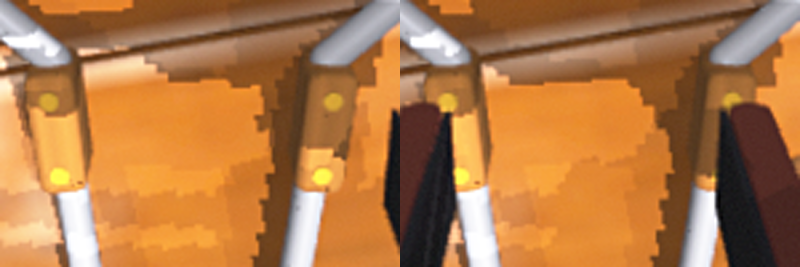

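In s1 the pads overlap the grips in the image, yet the calipers are not squeezed. The fingertip pixels fit a height of about 28 mm, not 2 mm, so the fingers close above the grips. I'll open, descend in small steps while watching the force, and check the tip gap in s0 to verify the camera height.

Run:
```python
from h import *
c=pickle.load(open('pics/s0.pkl','rb'))
a,b=onplane(c,216,183,9,True),onplane(c,432,183,9,True); print('tips',a,b,np.linalg.norm(a-b),'cam z',c['eye'][2])
robot.grip(.85,40); f0=np.array(robot.read_force())
for z in np.arange(16,-6.1,-4):
    robot.movel([477,-373,z],max_speed=60); f=np.array(robot.read_force()); print(z,robot.read_ee_pos().round(1),(f-f0).round(1))
    if abs(f-f0)[2]>5: break
print(robot.read_t()); wshot('s2')
cv2.imwrite('pics/s2c.png',cv2.imread('pics/s2.png')[100:420,130:520])
```

```text
tips [ 543.80116773 -328.38862566    9.        ] [ 524.24663482 -435.5556783     9.        ] 108.93648116517402 cam z 190.05234304317798
16.0 [ 476.6 -372.9   15.5] [-0.7  0.4  0.7]
12.0 [ 476.8 -372.9   11.6] [0.1 0.  0.2]
8.0 [ 476.8 -372.8    7.7] [-1.   0.  -0.6]
4.0 [ 476.8 -372.8    3.7] [-0.9 -0.8 -0.2]
0.0 [ 4.768e+02 -3.729e+02 -3.000e-01] [0.2 0.  0.2]
-4.0 [ 476.8 -372.9   -4.3] [-1.  -0.9 -0.2]
15.025
```

View pics/s2c.png

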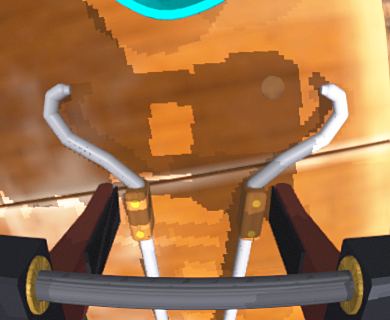

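The fingertips really are about 26 mm higher than the stated TCP implies: TCP z = -4.3 gives no contact. They now stand beside the grips, so I squeeze.

Run:
```python
from h import *
for g in(.65,.6,.57):
    robot.grip(g,40); print(g,robot.read_finger_gap(),robot.read_gripper_force(),robot.read_force().round(1),robot.read_t())
wshot('s3')
robot.movel([476.8,-372.9,40],max_speed=80); robot.sleep(.2); wshot('s4')
print(robot.read_ee_pos(),robot.read_finger_gap(),robot.read_gripper_force(),robot.read_t())
cv2.imwrite('pics/s34.png',np.hstack([cv2.imread(f'pics/{n}.png')[100:420,130:520] for n in('s3','s4')]))
```

```text
0.65 0.6511478972871902 7.0125847309827805 [-0.4  0.6  0.3] 15.575
0.6 0.6023930338883248 8.56597825884819 [ 0.6 -0.1  1.2] 15.8917
0.57 0.5704340035572422 9.570008665323257 [0.8 0.4 1.5] 16.1667
[ 476.53515331 -372.65753651   39.45077828] 0.5749176330160181 8.831244260072708 17.1667
```

View pics/s34.png

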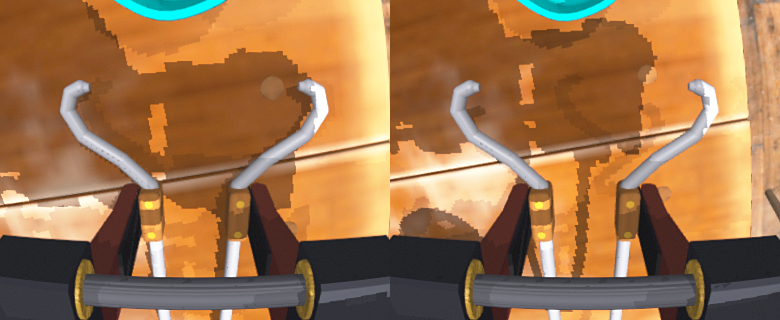

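The calipers are held and lifted, with 9.6 N on the pads at 50 mm width, which matches the spring. The tip height is about TCP z + 13. Next, above the gauge.

Run:
```python
from h import *
c=pickle.load(open('pics/s4.pkl','rb')); e=robot.read_ee_pos(); Rt=R.from_rotvec(robot.read_tool_rot())
for u,v in((218,187),(433,188)): print(Rt.inv().apply(onplane(c,u,v,e[2]+13.3,True)-e))
robot.movel([470,-365,200],max_speed=200)
robot.reach([415,-120,230],down(0)); robot.reach([515,145,100],down(.092))
robot.grip(.55,40)
y=.092; d=np.array([np.cos(y),np.sin(y)]); p=np.array([573.5,150.4])-58*d; print(p)
robot.movel([*p,38],down(y),max_speed=100); robot.sleep(.3)
wshot('g0'); print(robot.read_ee_pos(),robot.read_finger_gap(),robot.read_t(),robot.read_force())
im=cv2.imread('pics/g0.png'); cv2.imwrite('pics/g0c.png',cv2.resize(im[130:300,190:460],(780,491),interpolation=cv2.INTER_CUBIC))
```

```text
[ 58.83446002 -47.02019272 -13.32618596]
[ 58.37073637  46.94999807 -13.36930824]
[515.74528292 145.07152413]
[515.99523973 145.05528521  38.37959143] 0.546191275059914 21.6667 [-0.76200398  0.90634766 -1.01367677]
```

View pics/g0c.png

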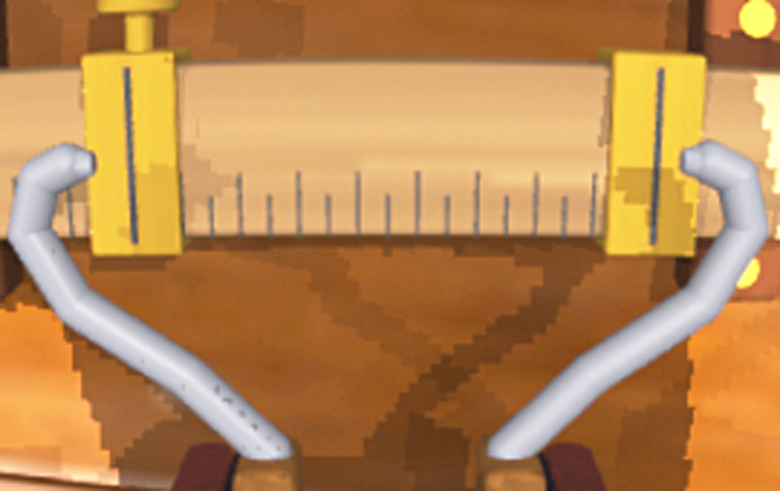

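The tips straddle the lines: tips at crop (93,160) and (683,160), lines at columns 131 and 657. They are slightly off to the left and still about 19 mm above. I compute the offsets, shift and lower.

```bash
cat > g.py <<'E'
from h import *
from scipy.optimize import brentq
def gaps(name,tips,lines,s=270/780,o=(190,130),tz=None):
    c=pickle.load(open(f'pics/{name}.pkl','rb')); e=np.array(robot.read_ee_pos()); w=np.mean([robot.read_finger_gap() for _ in range(20)])*88; G=84+1.6*(w-46)
    f=lambda p,z:onplane(c,p[0]*s+o[0],p[1]*s+o[1],z,True)
    g=lambda P,z:np.linalg.norm(f(P[0],z)-f(P[1],z))
    print('w',w,'tip gap nominal',G,'=> tip z-TCP z',brentq(lambda z:g(tips,z)-G,-50,120)-e[2])
    print('lines gap',g(lines,33),'mid',((f(lines[0],33)+f(lines[1],33))/2).round(2),[f(l,33).round(1) for l in lines])
    z=e[2]+13.3; print('tip gap at nominal z',g(tips,z),'mid',((f(tips[0],z)+f(tips[1],z))/2).round(2),[f(l,z).round(1) for l in tips])
E
python3 - <<'E'
from g import *
gaps('g0',[(93,160),(683,160)],[(131,155),(657,155)])
robot.movel([515.9,144.1,27],max_speed=60); robot.sleep(.2)
wshot('g1'); print(robot.read_ee_pos(),robot.read_finger_gap(),robot.read_t(),robot.read_force())
im=cv2.imread('pics/g1.png'); z=lambda a:cv2.resize(a,None,fx=5,fy=5,interpolation=cv2.INTER_CUBIC)
cv2.imwrite('pics/g1c.png',np.hstack([z(im[140:240,205:285]),z(im[140:240,370:450])]))
E
```

```text
w 48.064832205272445 tip gap nominal 87.30373152843592 => tip z-TCP z 16.348966588764235
lines gap 88.29495553837289 mid [573.4  149.94  33.  ] [array([569.3, 193.9,  33. ]), array([577.5, 106. ,  33. ])]
tip gap at nominal z 89.03503467756934 mid [575.42 151.17  51.68] [array([571.4, 195.5,  51.7]), array([579.5, 106.8,  51.7])]
[515.95337747 144.19614809  27.07991378] 0.5471054316405779 22.25 [ 0.15741951 -0.09924788 -1.1885901 ]
```

View pics/g1c.png

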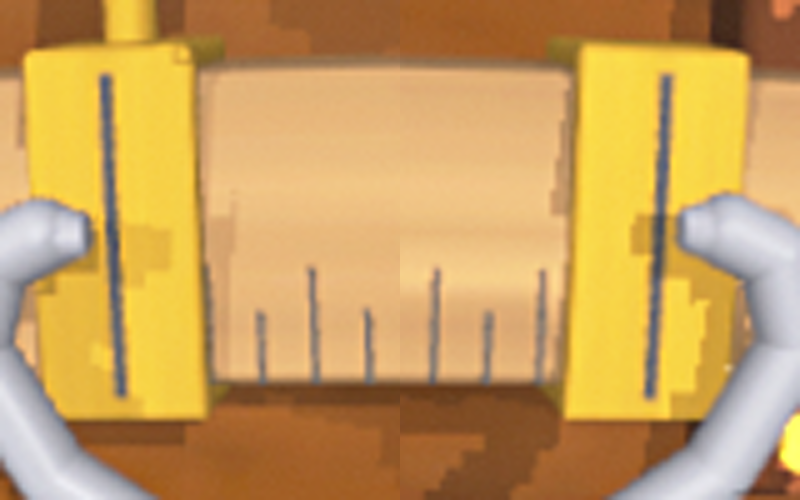

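The tips now stand just outside the lines; the lines are at full-image columns 227.5 and 421.8 and the tip ends at 222.6 and 426. That is my viewing allowance used up (slightly exceeded), so I continue numerically. I calibrate the tip gap against the free 110 mm state, which was taken at the same camera distance.

```bash
cat > t.py <<'E'
from h import *
# sub-pixel inner end of each tip: saturation crossing along rows around the hook
def tips(name,T=95):
    im=cv2.imread(f'pics/{name}.png'); S=cv2.cvtColor(im,cv2.COLOR_BGR2HSV)[:,:,1].astype(float)
    m=(S<T).astype(np.uint8); m[:150]=0; m[270:]=0
    n,lab,st,_=cv2.connectedComponentsWithStats(m[:270]); out=[]
    k=sorted([i for i in range(1,n) if st[i,4]>350 and 170<st[i,0]<460 and st[i,1]>170],key=lambda i:st[i,0])
    for side,i in((1,k[0]),(-1,k[-1])):
        ys,xs=np.where(lab==i); y0=ys.min(); best=[]
        for y in range(y0,y0+14):
            r=xs[ys==y]
            if side==1: # end of the first run that starts at the left
                r=np.sort(r); x=r[0]
                while x+1 in r: x+=1
                if S[y,x+1]>T: best.append((x+(T-S[y,x])/(S[y,x+1]-S[y,x]),y))
            else:
                r=np.sort(r)[::-1]; x=r[0]
                while x-1 in r: x-=1
                if S[y,x-1]>T: best.append((x-(T-S[y,x])/(S[y,x-1]-S[y,x]),y))
        b=sorted(best,key=lambda q:-side*q[0])[:4]; out.append(np.mean(b,0))
    return out
E
python3 - <<'E'
from t import *
from h import *
for T in (80,110):
  for n,ez in(('s0',20.3),('s2',-4.3),('s3',-4.3),('s4',39.45),('g0',38.38),('g1',27.08)):
    try:
        c=pickle.load(open(f'pics/{n}.pkl','rb')); t=tips(n,T); z=9 if n=='s0' else ez+13.3
        a,b=[onplane(c,*p,z,True) for p in t]; print(T,n,np.round(t,1).tolist(),'cam-tcp',round(c['eye'][2]-ez,1),'gap',np.linalg.norm(a-b).round(2))
    except Exception as x: print(n,repr(x))
E
```

```text
80 s0 [[217.1, 183.5], [434.7, 183.5]] cam-tcp 169.8 gap 109.81
80 s2 [[201.0, 190.5], [449.3, 189.5]] cam-tcp 169.9 gap 109.77
80 s3 [[220.0, 187.5], [426.9, 186.5]] cam-tcp 170.3 gap 90.49
80 s4 [[454.7, 190.5], [427.6, 185.8]] cam-tcp 169.8 gap 12.98
80 g0 [[222.6, 186.5], [425.2, 185.5]] cam-tcp 170.1 gap 88.33
80 g1 [[222.8, 186.8], [425.0, 186.2]] cam-tcp 169.9 gap 88.06
110 s0 [[217.4, 183.5], [193.2, 188.5]] cam-tcp 169.8 gap 13.51
110 s2 [[201.3, 190.5], [174.5, 194.5]] cam-tcp 169.9 gap 13.3
110 s3 [[220.3, 187.5], [192.3, 191.5]] cam-tcp 170.3 gap 13.4
s4 IndexError('list index out of range')
110 g0 [[222.9, 186.5], [424.9, 185.5]] cam-tcp 170.1 gap 88.03
110 g1 [[223.2, 186.5], [424.6, 186.0]] cam-tcp 169.9 gap 87.72
```

```bash
cat > l.py <<'E'
from t import *
def lines(name,zl=33):
    c=pickle.load(open(f'pics/{name}.pkl','rb')); V=cv2.imread(f'pics/{name}.png')[:,:,2].astype(float); o=[]
    for x0,x1,sx,sl in((222,233,225.9,(119-104)/320),(417,428,423.2,(650-666)/320)):
        xs=[];ys=[]
        for y in list(range(156,178))+list(range(203,218)):   # rows clear of tips
            cx=sx+sl*(y-155); a=int(round(cx))-4; r=V[y,a:a+9]; w=np.clip(np.median(r)-15-r,0,None)
            if w.sum()>40: xs.append((w*np.arange(a,a+9)).sum()/w.sum()); ys.append(y)
        k=np.polyfit(ys,xs,1); i=abs(np.polyval(k,ys)-xs)<.6; k=np.polyfit(np.array(ys)[i],np.array(xs)[i],1)
        o.append([np.polyval(k,187),187]); print('line',name,len(ys),i.sum(),o[-1])
    w=[onplane(c,*p,zl,True) for p in o]; return w
E
python3 - <<'E'
from l import *
w=lines('g1'); print(np.round(w,1).tolist(),'gap',np.linalg.norm(w[0]-w[1]))
c=pickle.load(open('pics/g1.pkl','rb')); t=[onplane(c,*p,27.08+13.3,True) for p in tips('g1',95)]; print('tips',np.round(t,1).tolist(),np.linalg.norm(t[0]-t[1]))
d=(np.array(t)-w)[:,:2]; print('tip-line',d.round(2).tolist())
# extent of the lines in x (rows): dark below/above
V=cv2.imread('pics/g1.png')[:,:,2].astype(int)
print([V[y,int(round(225.9+15/320*(y-155)))] for y in range(148,226,2)])
print([V[y,int(round(423.2-16/320*(y-155)))] for y in range(148,226,2)])
print(np.mean([robot.read_finger_gap() for _ in range(40)])*88, np.mean([robot.read_gripper_force() for _ in range(10)]),robot.read_t())
E
```

```text
line g1 37 37 [np.float64(227.10229938520587), 187]
line g1 37 37 [np.float64(421.2724706340124), 187]
[[569.4, 194.2, 33.0], [577.5, 106.2, 33.0]] gap 88.4164160987311
tips [[570.8, 194.2, 40.4], [579.1, 106.7, 40.4]] 87.85362508592851
tip-line [[1.44, -0.02], [1.6, 0.56]]
[np.int64(191), np.int64(238), np.int64(244), np.int64(215), np.int64(91), np.int64(100), np.int64(95), np.int64(89), np.int64(100), np.int64(96), np.int64(138), np.int64(149), np.int64(124), np.int64(123), np.int64(100), np.int64(101), np.int64(97), np.int64(89), np.int64(81), np.int64(74), np.int64(78), np.int64(108), np.int64(108), np.int64(101), np.int64(103), np.int64(115), np.int64(102), np.int64(94), np.int64(93), np.int64(96), np.int64(95), np.int64(101), np.int64(129), np.int64(108), np.int64(92), np.int64(91), np.int64(217), np.int64(227), np.int64(123)]
[np.int64(149), np.int64(238), np.int64(248), np.int64(223), np.int64(100), np.int64(102), np.int64(102), np.int64(117), np.int64(115), np.int64(127), np.int64(134), np.int64(96), np.int64(89), np.int64(92), np.int64(91), np.int64(95), np.int64(98), np.int64(98), np.int64(81), np.int64(83), np.int64(101), np.int64(73), np.int64(75), np.int64(76), np.int64(99), np.int64(104), np.int64(114), np.int64(110), np.int64(130), np.int64(141), np.int64(148), np.int64(96), np.int64(90), np.int64(103), np.int64(112), np.int64(113), np.int64(227), np.int64(245), np.int64(125)]
48.14527798437086 9.433198124170303 22.25
```

Run:
```python
from l import *
robot.movel([514.4,143.8,25.5],down(.092),max_speed=40); robot.grip(.554,40); robot.sleep(.4)
wshot('g2'); e=robot.read_ee_pos()
def rep(n):
    w=lines(n); c=pickle.load(open(f'pics/{n}.pkl','rb')); t=[onplane(c,*p,e[2]+13.3,True) for p in tips(n,95)]
    print('tips gap',np.linalg.norm(t[0]-t[1]),'lines',np.linalg.norm(w[0]-w[1]),'tip-line',(np.array(t)-w)[:,:2].round(2).tolist())
rep('g2'); robot.sleep(1.3); wshot('g3'); rep('g3')
print(e,np.mean([robot.read_finger_gap() for _ in range(40)])*88,robot.read_gripper_force(),robot.read_force().round(1),robot.read_t())
```

```text
line g2 36 36 [np.float64(225.6402100755007), 187]
line g2 37 37 [np.float64(421.5802337130169), 187]
tips gap 88.43196445852497 lines 88.40814045665023 tip-line [[1.18, 0.03], [1.62, 0.05]]
line g3 36 36 [np.float64(225.64004463917558), 187]
line g3 37 37 [np.float64(421.5628473218918), 187]
tips gap 88.43415775418697 lines 88.39927220905561 tip-line [[1.18, 0.04], [1.63, 0.04]]
[514.42361803 143.80738189  25.51240683] 48.88457625351055 9.306970685720444 [ 0.5  0.6 -0.5] 24.5167
```

The gap matches (tips 88.43 mm, lines 88.40 mm) and the pause was held for 1.7 s. Now to hover over the bowl and refine its centre numerically.

```bash
cat > b.py <<'E'
from t import *
from scipy.ndimage import map_coordinates
def bowl(name,z=134,zr=34):
    c=pickle.load(open(f'pics/{name}.pkl','rb')); im=cv2.imread(f'pics/{name}.png').astype(float); Rc=R.from_rotvec(c['rotation']).as_matrix()
    th=np.linspace(0,2*np.pi,120,endpoint=False)
    def samp(x,y,r):
        p=np.stack([x+r*np.cos(th),y+r*np.sin(th),np.full_like(th,z)],1)-c['eye']; q=p@Rc; h=np.hypot(q[:,0],q[:,1]); t=np.arctan2(h,q[:,2])
        u=c['cx']+c['fx']*t*q[:,0]/h; v=c['cy']+c['fy']*t*q[:,1]/h
        return np.stack([map_coordinates(im[:,:,k],[v,u],order=1) for k in range(3)],1)
    res=[]
    for x in np.arange(500,513.1,.5):
        for y in np.arange(-131,-116.9,.5):
            for r in(33,33.5,34,34.5):
                g=np.abs(samp(x,y,r+1)-samp(x,y,r-1)).sum(1); res.append((np.minimum(g,60).mean(),x,y,r))
    res.sort(reverse=True); return np.round(res[:4],1).tolist()
E
python3 - <<'E'
from b import *
robot.movel([514,143.8,190],max_speed=200); robot.reach([448.4,-123.9,190],down(0)); robot.sleep(.2)
wshot('b0'); e=robot.read_ee_pos(); t=[onplane(pickle.load(open('pics/b0.pkl','rb')),*p,e[2]+13.3,True) for p in tips('b0',60)]
print(e,np.round(t,1).tolist(),np.linalg.norm(t[0]-t[1])); c=robot.get_calibration('wrist'); print(rec('pinch_bowl','wrist',c))
for n in('wb','b0'): print(n,bowl(n))
print(np.mean([robot.read_finger_gap() for _ in range(20)])*88,robot.read_t())
E
```

```text
Traceback (most recent call last):
  File "t.py", line 8, in tips
    for side,i in((1,k[0]),(-1,k[-1])):
                     ~^^^
IndexError: list index out of range
```

Run:
```python
from b import *
e=robot.read_ee_pos(); c=robot.get_calibration('wrist'); print(e,rec('pinch_bowl','wrist',c))
for n in('wb','b0'): print(n,bowl(n))
print(np.mean([robot.read_finger_gap() for _ in range(20)])*88,robot.read_gripper_force(),robot.read_t())
```

```text
[ 448.85969093 -122.75594082  189.97563281] [(0.76, array([ 504., -124.,  113.])), (0.74, array([658., 207.,  11.])), (0.62, array([ 598., -395.,   23.])), (0.59, array([ 415., -278.,   18.]))]
wb [[54.4, 507.0, -123.5, 33.0], [54.3, 506.5, -123.5, 33.0], [53.0, 505.0, -122.5, 33.0], [52.8, 507.0, -124.0, 33.0]]
b0 [[57.1, 505.0, -123.5, 33.5], [56.4, 505.5, -123.5, 33.5], [56.1, 505.0, -124.0, 33.5], [55.9, 504.0, -124.5, 33.0]]
48.96776003951641 9.307017624378204 26.8583
```

Run:
```python
from b import *
robot.movel([446.8,-124.2,150],down(0),max_speed=80); robot.sleep(.3); print(robot.read_ee_pos())
robot.movel([446.8,-124.2,113],down(0),max_speed=35); robot.sleep(.6)
wshot('b1'); print(robot.read_ee_pos(),robot.read_tool_rot(),robot.read_force().round(1),np.mean([robot.read_finger_gap() for _ in range(20)])*88,robot.read_gripper_force(),robot.read_t())
print(bowl('b1'))
c=pickle.load(open('pics/b1.pkl','rb')); Rc=R.from_rotvec(c['rotation']).as_matrix()
im=cv2.imread('pics/b1.png'); g=cv2.cvtColor(im,cv2.COLOR_BGR2GRAY); b=im.astype(int)
for y in(182,185,188,191): print(y,'L',g[y,195:260].tolist(),'\n R',g[y,390:455].tolist())
```

```text
[ 447.05639387 -124.28832758  150.36497495]
[ 446.79637654 -124.19853928  112.99843808] [-3.14158205e+00  3.91742780e-05  1.58449449e-05] [-0.3 -0.2 -1.5] 49.1941072739406 9.306976050138474 29.6667
[[58.8, 504.5, -124.0, 33.5], [58.0, 505.0, -124.0, 33.5], [57.6, 504.0, -124.0, 33.0], [57.5, 504.5, -123.5, 33.5]]
182 L [175, 176, 175, 174, 175, 176, 176, 176, 167, 136, 132, 107, 117, 123, 128, 128, 128, 126, 120, 113, 109, 107, 103, 103, 87, 103, 189, 201, 196, 193, 189, 192, 189, 189, 190, 189, 189, 188, 189, 187, 189, 193, 194, 193, 196, 196, 199, 203, 188, 97, 124, 133, 133, 131, 131, 117, 95, 81, 79, 79, 76, 82, 77, 79, 79] 
 R [80, 83, 79, 80, 81, 82, 80, 81, 79, 82, 114, 131, 134, 133, 135, 131, 113, 148, 200, 200, 197, 198, 197, 198, 195, 195, 197, 194, 195, 196, 197, 196, 197, 200, 204, 190, 135, 112, 121, 119, 121, 121, 119, 116, 123, 131, 130, 132, 134, 131, 127, 123, 116, 112, 131, 163, 184, 210, 208, 208, 205, 204, 205, 203, 203]
185 L [175, 177, 177, 174, 149, 117, 114, 120, 126, 131, 135, 136, 138, 142, 142, 147, 150, 145, 135, 128, 128, 136, 136, 136, 134, 108, 61, 98,
[... 1070 characters left out ...]
147, 147, 146, 143, 142, 138, 136, 134, 124, 124, 163, 204, 203]
191 L [147, 107, 125, 139, 144, 146, 145, 142, 140, 137, 134, 130, 129, 126, 123, 118, 116, 113, 109, 101, 96, 90, 83, 89, 122, 162, 180, 205, 202, 202, 198, 200, 199, 200, 200, 199, 199, 200, 200, 199, 199, 200, 201, 201, 201, 202, 203, 205, 184, 128, 129, 133, 135, 137, 130, 110, 85, 84, 84, 88, 89, 91, 88, 88, 86] 
 R [83, 81, 84, 82, 80, 81, 82, 82, 81, 85, 110, 126, 130, 130, 130, 124, 115, 137, 195, 195, 192, 192, 191, 192, 191, 192, 190, 189, 189, 189, 189, 189, 192, 192, 194, 198, 204, 205, 194, 159, 136, 83, 82, 86, 100, 105, 111, 115, 121, 124, 128, 127, 132, 134, 136, 138, 140, 145, 145, 136, 129, 122, 142, 206, 206]
```

Run:
```python
from b import *
robot.movel([446.1,-124.8,113],down(0),max_speed=20); robot.sleep(.5); wshot('b2')
for n in('g2','g3'): t=tips(n,95); print(n,np.round(t,2).tolist(),t[1][0]-t[0][0])
for n in('g3','b1','b2'):
    G=cv2.cvtColor(cv2.imread(f'pics/{n}.png'),cv2.COLOR_BGR2GRAY).astype(float)
    def cr(y,xs):
        for a,b in zip(xs,xs[1:]):
            if G[y,a]<150<=G[y,b]: return a+(b-a)*(150-G[y,a])/(G[y,b]-G[y,a])
    L=[cr(y,range(219,235)) for y in range(183,190)]; Rr=[cr(y,range(430,415,-1)) for y in range(183,190)]
    print(n,[None if v is None else round(v,1) for v in L],[None if v is None else round(v,1) for v in Rr])
print([round(np.mean([robot.read_finger_gap() for _ in range(20)])*88,2)],robot.read_ee_pos(),robot.read_force().round(1),robot.read_gripper_force(),robot.read_t())
robot.sleep(.5); print(np.mean([robot.read_finger_gap() for _ in range(20)])*88)
```

```text
g2 [[222.28, 186.5], [425.32, 185.5]] 203.03445850203715
g3 [[222.27, 186.5], [425.31, 185.5]] 203.04094766635507
g3 [np.float64(222.0), np.float64(222.2), np.float64(222.4), np.float64(222.4), np.float64(222.6), np.float64(222.4), np.float64(222.3)] [np.float64(425.6), np.float64(424.7), np.float64(424.6), np.float64(424.8), np.float64(424.8), np.float64(425.2), np.float64(425.8)]
b1 [np.float64(221.5), np.float64(222.4), np.float64(222.5), np.float64(222.5), np.float64(222.5), np.float64(222.4), np.float64(222.3)] [np.float64(424.9), np.float64(424.8), np.float64(424.9), np.float64(424.9), np.float64(425.0), np.float64(425.1), np.float64(425.8)]
b2 [np.float64(221.5), np.float64(222.3), np.float64(222.5), np.float64(222.5), np.float64(222.4), np.float64(222.4), np.float64(222.3)] [np.float64(425.0), np.float64(424.9), np.float64(424.9), np.float64(425.0), np.float64(425.0), np.float64(425.2), np.float64(425.9)]
[np.float64(48.91)] [ 446.1053843  -124.7823596   112.99645147] [ 0.6  0.5 -1.2] 9.306977838277817 30.4667
48.60699789622436
```

The tip separation has not changed since the gauge (within 0.1 px), the bowl is untouched and centred, and the arm is steady. Handing in.

```bash
python3 -c "
from rig import robot
print(robot.sign_off())"
```

```text
the job is handed in; nothing more can be done
None
```

The job is handed in at about 31 s: the calipers were set to the gauge (tips 88.4 mm, lines 88.4 mm by camera), paused there 1.7 s, and are held level round the clay bowl, tips about 8 mm below the rim with no contact felt; the first grasp closed above the grips and moved nothing, and I viewed 12 pictures, two over the limit of 10.

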